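# Free a seized tuning peg and fit the new one

## Robot

A 6-joint arm with a two-finger parallel gripper is mounted at the origin on the work surface. World frame = base frame: x ahead of the robot, y to its left, z up, the work surface at z = 0. Lengths are in mm, angles in degrees, forces in N, time in s.
With the tool pointing down it reaches from about 275 to 750 mm from the base axis. Payload 10.2 kg.
Tool frame: the origin (TCP) lies at the very end of the fingers, on their centre line; the grasp point (between the pads) lies behind it (r.grip_point_offset is the z of the grasp point in the tool frame, in mm); z points along the fingers, y is the direction in which the jaws open and shut (so a half turn about z gives the same grasp; the last joint's range is limited). The gripper opens to 85 mm and grips with 20 to 120 N. Pads are 22 mm wide; open, the fingers measure 114 mm over their backs; the gripper's body (76 mm by 85 mm) begins 54 mm behind the grasp point. The pads swing forward as they close: fully open they stand 13 mm farther back than shut.
Start: joints at [-12.8, 17.928, 85.812, -0, 76.261, -12.8], TCP at [525.006, -0.013, 231.294] pointing down, gripper open.
Joint ranges: [-168.41, 168.41], [-55.51, 124.54], [10.69, 146.95], [-70.63, 250.63], [1, 178], [-165.06, 165.06]. Speed limits (degrees/s): [136.94, 136.94, 172.46, 180, 180, 180].

## Interface

Orientations are given as [roll, pitch, yaw] about the fixed x, y, z axes, in that order (R = Rz(yaw) Ry(pitch) Rx(roll)).
In Python, from bench import r, command_gripper, planner, eyes, order, sensors gives the robot as it stands. The module is installed in compiled form; this text tells all that it offers. Calls block until the motion is done:
- r.goto(position, orientation): joint-space move of the TCP to a pose.
- r.move_linear(position, frame=None, velocity=150, force_limit=None): straight line of the TCP; frame=None keeps the orientation; velocity is the mean speed in mm/s. With force_limit (N) it stops when the force on the tool has changed by that much, and returns True; else False.
- r.move_joints(angles): joint-space move.
- command_gripper(opening): finger opening in mm; the grip force is fixed at half the most; returns when the fingers have stopped.
- r.sleep(seconds).
- planner.inverse_kinematics(position, orientation): joint angles nearest the present ones, or None.
- eyes.read_camera(name): name is "scene" or "side" or "wrist"; returns (picture, depth): 420x560x3 uint8, blue, green, red; 420x560 float32, mm along the optical axis (not along the pixel's ray), 0 where there is no reading.
- eyes.camera_params(name): a dict with "vertical_fov" (degrees; the focal length in pixels is half the picture's height over the tangent of half this angle, whatever the lens; pixels are square), "cx", "cy" (the principal point, pixels), "rvec" (rotation vector, rad) and "tvec" (3), from world to camera coordinates, as OpenCV has them; the wrist camera has in their place "tool_from_camera" (4x4, takes a point from camera to tool coordinates, whose origin is the TCP and whose axes are the flange's). Camera axes: x right, y down, z forward; pixel columns grow to the right and rows downward; lengths in mm; the calibration is good to about 2 mm. The wrist camera is an equidistant fisheye: a pixel r from the principal point sees the ray r / f radians off the axis. A picture is of the moment at which its call begins: read the wrist's pose just before it. camera_params takes no time and is no camera call.
A pose or a line that the arm cannot do raises r.Unreachable and nothing moves.
- order.finish_job(): hands the job in, once; it reports no verdict.
Readings, each from a call of its own:
- sensors.current_time(): time.
- sensors.current_joint_pos(): joint angles.
- sensors.current_joint_velocities(): joint speeds.
- sensors.current_effort(): joint torques, N m.
- sensors.current_tool_pos(): TCP position.
- sensors.current_eef_rot(): TCP orientation.
- sensors.current_wrist_force(): force on the tool from outside, world axes, zero at the start.
- sensors.current_ft_torque(): the same for the moment, N m.
- sensors.current_opening(): finger opening in mm.
Only numpy, scipy, OpenCV 4.12 (cv2) and the standard library are available. Lean on these libraries where they do the work, as an engineer would, in place of code of your own. Each camera call takes 0.05 s, during which the arm holds its last target.

## Task

The worn brown tuning peg at the tip of the neck in the vice has seized: work it out by twisting it back and forth while drawing it up, never pulling so hard that the neck is dragged up through the vice, and put it in the offcut box. Then fit the yellow boxwood peg from the peg block in its place, pressed in with its thumb-piece in line with the neck until it is snug with its collar about 8 mm above the wood like its neighbours, turn it there by 45 degrees and back in line to check that it is free to turn, and let go. Leave the other pegs and the things on the bench as they are.

Things in the scene. Friction and masses are not known exactly. Their poses are not given: they have to be found in the camera images.
- old_peg_grip (a point): Seized peg, worn grey-brown wood, copper trim. Grip point in its flat round thumb-piece: 28 mm wide (own x axis), 11 mm thick (own y axis) with flat parallel faces, 28 mm tall, for gripping from above across the thickness. The point lies on the peg's axis, 88 mm above its tip, 15 mm below its top; the collar's top is 23 mm lower. Own z up the peg.
- old_peg: Seized peg, origin at its lower tip; shaft 60 mm, taper 8.4 to 14 mm; collar 19 mm wide. Starts with the collar 8 mm above the wood. A straight pull (over 30 N) drags the neck up first (from about 20 N). While it is being turned (0.2 to 0.35 N m) a lighter pull (8 to 13 N) makes it creep up 1 or 2 mm per radian; the grip fades over 12 mm of rise, then it lifts out.
- peg_hole (a point): Mouth centre of the seized peg's hole in the head's flat top face, 125 mm above the bench; x along the neck away from the head's tip, z up. Through hole 15 mm wide in 26 mm of maple, free below. Its springy wood meets the new peg's taper with the collar 14 mm above the face; snug at 11 to 6 mm (5 to 15 N push); jams with the collar near the wood.
- neck (a joint): How far the pale maple neck has been dragged up between the leather-lined jaws of the green bench vice, in m; 0 at the start, must stay under 0.004. The neck (430 mm long) lies level with its spade-shaped head (85 mm wide, 26 mm thick) towards the robot and cannot go down.
- peg_left (a joint): Turn in rad (0 at the start) of the ebony peg in the head 58 mm along the neck and 21 mm to the left of the seized peg's hole; same size and height as the seized peg; stays as it is.
- peg_right (a joint): The same for the ebony peg 58 mm along the neck and 21 mm to the right of the hole.
- new_peg_grip (a point): New peg, yellow boxwood, brass trim. Grip point in its flat round thumb-piece: 28 mm wide (own x axis), 11 mm thick (own y axis) with flat parallel faces, 28 mm tall, for gripping from above across the thickness. The point lies on the peg's axis, 88 mm above its tip, 15 mm below its top; the collar's top is 23 mm lower. Own z up the peg.
- new_peg: New peg, origin at its lower tip, axes as the grip point's; same size and taper as the seized one but the shaft 0.4 mm thinner in diameter (8 mm at the tip); collar underside 60 mm above the tip. Stands loose in one of the two holes of the peg block, tip 5 mm above the bench.
- spare_peg_grip (a point): A dark red rosewood peg of the same shape in the other hole of the peg block; stays there.
- peg_block: Wooden block fixed on the bench, 60 mm (x) by 150 mm (y) by 50 mm high, origin under its centre, with two 15 mm square holes in its top at y = -34 and +34 mm, 45 mm deep, that hold the new peg and the spare peg.
- box_floor (a point): Centre of the inner floor (6 mm above the bench) of the open plywood offcut box, 170 (x) x 200 (y) mm outside, walls 6 mm thick and 60 mm high from the bench, fixed, with a few thin offcuts lying in it. x and y along its sides.
- chisel_yellow: Chisel with yellow and black handle, 300 mm long, lying on the bench; stays there.
- chisel_brown: Chisel with dark wooden handle, 300 mm long, lying; stays there.
- mallet: Wooden mallet lying, head 60 x 105 x 64 mm, handle 190 mm; stays there.
- glue_bottle: White glue bottle, 60 mm across, 150 mm tall, standing; stays there.
- maple_strip: Strip of wood 260 x 32 x 6 mm, lying; stays there.
- phone_stand: Black phone on a wooden block stand, 150 mm wide, 100 mm tall; stays there.

How it is judged (in metres and radians):
On the way, in this order (a step that is already met when the one before it is completed fails the run):
1. the seized peg is drawn right out of its hole (z of old_peg_grip in the frame of peg_hole above 0.09 m), for 0.1 s.
2. the seized peg lies inside the offcut box (x of old_peg_grip in the frame of box_floor between -0.08 and 0.08 m and y of old_peg_grip in the frame of box_floor between -0.095 and 0.095 m and z of old_peg_grip in the frame of box_floor below 0.1 m), for 0.2 s.
3. the new peg is seated in the hole (collar 3 to 11.5 mm above the wood, upright within 5 degrees, within 5 mm of the hole's axis) with its thumb-piece in line with the neck within 17 degrees (z of new_peg_grip in the frame of peg_hole between 0.031 and 0.0395 m and horizontal distance between new_peg_grip and peg_hole below 0.005 m and angle between new_peg_grip's own z axis and vertical below 0.09 rad and angle between the x axis of new_peg_grip and the x axis of peg_hole, either way round below 0.3 rad), for 0.2 s.
4. the seated new peg is turned more than 30 degrees out of line with the neck (z of new_peg_grip in the frame of peg_hole between 0.031 and 0.0395 m and horizontal distance between new_peg_grip and peg_hole below 0.005 m and angle between new_peg_grip's own z axis and vertical below 0.09 rad and angle between the x axis of new_peg_grip and the x axis of peg_hole, either way round above 0.52 rad), for 0.05 s.
At the end, for the whole second after the job is handed in: New peg in the hole, at rest: collar 3 to 11.5 mm above the wood, upright within 5 deg, within 5 mm of the hole's axis, in line with the neck within 17 deg; old peg still, inside the offcut box, its grip point under 100 mm above its floor; neck up less than 4 mm; ebony pegs turned under 20 deg (all of step 2 and all of step 3 and linear speed of each of old_peg, new_peg below 0.03 m/s and value of joint neck below 0.004 m and value of joint peg_left between -0.35 and 0.35 rad and value of joint peg_right between -0.35 and 0.35 rad); the robot touches nothing.
It fails at once if the neck is dragged up in the vice by more than 4 mm (value of joint neck above 0.004 m).
It fails at once if an ebony peg of the head is turned by more than 20 degrees (not (value of joint peg_left between -0.35 and 0.35 rad and value of joint peg_right between -0.35 and 0.35 rad)).
It fails at once if the spare peg is moved by more than 30 mm (distance of spare_peg_grip from where it was at the start of the episode above 0.03 m).
It fails at once if a thing lying on the bench is moved by more than 30 mm (distance of any of chisel_yellow, chisel_brown, mallet, glue_bottle, maple_strip, phone_stand from where it was at the start of the episode above 0.03 m).
It also fails if it takes over 72 s, if anything falls off the work surface, if the arm or the gripper's body presses on something with over 40 N, if the wrist force passes 120 N, or if a joint passes its speed limit or range.

## Working session

There is one attempt and no reset: what is moved stays moved. The work goes in short steps, each a Python script; the robot and the scene stay as the last script left them, time stands still between calls to the robot, and variables do not carry over. Pictures are saved under pics/ and viewed, and the job is handed in when it is done.

```bash
mkdir -p pics; ls; python3 - <<'E'
from bench import r, command_gripper, planner, eyes, order, sensors
import cv2
print(sensors.current_time(), r.grip_point_offset, sensors.current_tool_pos(), sensors.current_eef_rot(), sensors.current_opening())
for n in ["scene","side","wrist"]:
    p,d=eyes.read_camera(n)
    cv2.imwrite(f"pics/{n}0.png",p)
    import numpy as np
    np.save(f"pics/{n}0.npy",d)
    print(n,eyes.camera_params(n),d.min(),d.max())
print(sensors.current_time())
E
```

```text
pics
0.0 -18.700000000000003 [5.24744884e+02 4.96246370e-02 2.30716121e+02] [-1.79926436e+02 -1.45602498e-02  9.00024790e+01] 85.65556628541808
scene {'vertical_fov': 52.81786681179204, 'cx': 279.9807444043686, 'cy': 206.5619374459684, 'rvec': array([ 1.11594952,  2.46370345, -0.92307095]), 'tvec': array([ 352.88882233, -219.68805645, 1618.1925029 ])} 0.0 3999.3455
side {'vertical_fov': 52.51344381959822, 'cx': 277.22656392441394, 'cy': 213.70923730963068, 'rvec': array([ 2.05989921, -0.26148853,  0.13737946]), 'tvec': array([-499.17735973,  171.99530101, 1250.06212651])} 0.0 3380.1792
wrist {'vertical_fov': 65.70646984690485, 'cx': 278.5704044822363, 'cy': 214.63048357527143, 'tool_from_camera': array([[ 3.88530749e-04, -9.62725879e-01, -2.70478705e-01,
         6.86542730e+01],
       [ 9.99999574e-01,  1.47734038e-04,  9.10619571e-04,
        -1.46888977e-01],
       [-8.36718116e-04, -2.70478944e-01,  9.62725527e-01,
        -1.41707617e+02],
       [ 0.00000000e+00,  0.00000000e+00,  0.00000000e+00,
         1.00000000e+00]])} 0.0 517.32513
0.15
```

View pics/scene0.png

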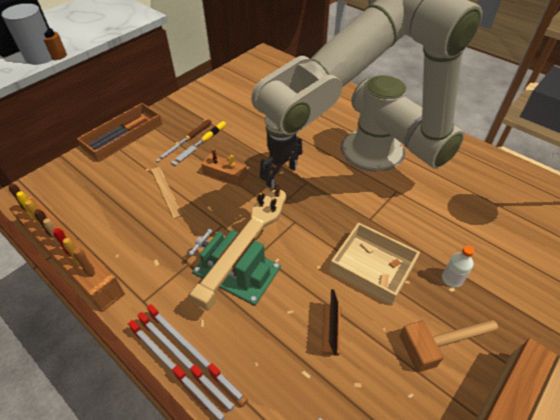

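View pics/side0.png

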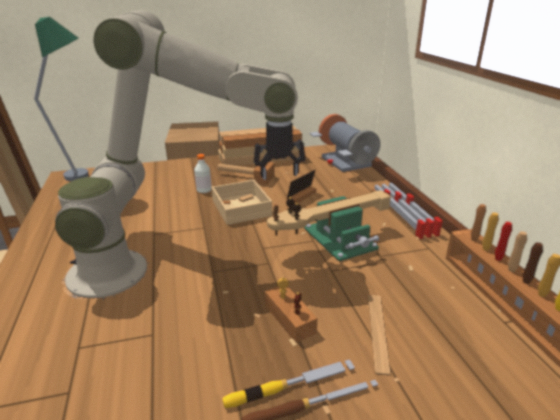

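View pics/wrist0.png

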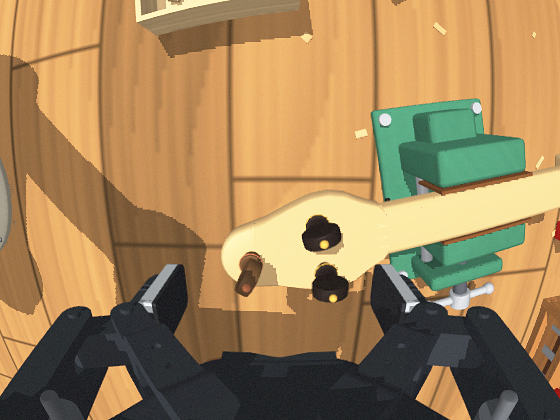

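```bash
cat > h.py <<'E'
from bench import r, command_gripper, planner, eyes, order, sensors
import cv2, numpy as np
from scipy.spatial.transform import Rotation as Ro
def cam(name):
    c=eyes.camera_params(name); f=210/np.tan(np.radians(c['vertical_fov']/2)); return c,f
def toolT(pos=None,rpy=None):
    T=np.eye(4); T[:3,3]=sensors.current_tool_pos() if pos is None else pos
    T[:3,:3]=Ro.from_euler('xyz',sensors.current_eef_rot() if rpy is None else rpy,degrees=True).as_matrix(); return T
def ray(name,u,v,T=None):
    "world origin, world dirs (camera z comp = 1 scale)"
    c,f=cam(name); u=np.asarray(u,float);v=np.asarray(v,float)
    x=(u-c['cx']);y=(v-c['cy'])
    if name=='wrist':
        rr=np.hypot(x,y)+1e-9; k=np.tan(rr/f)/rr
        d=np.stack([x*k,y*k,np.ones_like(x)],-1)
        M=T@c['tool_from_camera']; return M[:3,3], d@M[:3,:3].T
    d=np.stack([x/f,y/f,np.ones_like(x)],-1)
    R=cv2.Rodrigues(c['rvec'])[0]; return -R.T@c['tvec'], d@R
def pts(name,u,v,depth,T=None):
    o,d=ray(name,u,v,T); return o+d*np.asarray(depth)[...,None]
def onplane(name,u,v,z,T=None):
    o,d=ray(name,u,v,T); return o+d*((z-o[2])/d[...,2])[...,None]
def cloud(name,D,T=None):
    v,u=np.mgrid[:420,:560]; P=pts(name,u,v,D,T); P[D<=0]=np.nan; return P
def proj(name,P,T=None):
    P=np.asarray(P,float); c,f=cam(name)
    if name=='wrist':
        M=np.linalg.inv(T@c['tool_from_camera']); q=P@M[:3,:3].T+M[:3,3]
        th=np.arctan2(np.hypot(q[...,0],q[...,1]),q[...,2]); ph=np.arctan2(q[...,1],q[...,0])
        return np.stack([c['cx']+f*th*np.cos(ph),c['cy']+f*th*np.sin(ph)],-1)
    R=cv2.Rodrigues(c['rvec'])[0]; q=P@R.T+c['tvec']
    return np.stack([c['cx']+f*q[...,0]/q[...,2],c['cy']+f*q[...,1]/q[...,2]],-1)
def shot(name,tag):
    T=toolT(); p,D=eyes.read_camera(name); cv2.imwrite(f'pics/{tag}.png',p); np.savez(f'pics/{tag}.npz',p=p,D=D,T=T); return p,D,T
E
python3 - <<'E'
from h import *
im={n:cv2.imread(f'pics/{n}0.png') for n in ['scene','side']}
a=cv2.resize(im['scene'][100:320,140:480],None,fx=2.3,fy=2.3,interpolation=cv2.INTER_CUBIC)
b=cv2.resize(im['side'][140:380,180:460],None,fx=2.4,fy=2.4,interpolation=cv2.INTER_CUBIC)
cv2.imwrite('pics/sc_crop.png',a);cv2.imwrite('pics/si_crop.png',b)
T=toolT([524.745,.05,230.716],[-179.926,-.0146,90.0025])
D=np.load('pics/wrist0.npy');P=cloud('wrist',D,T)
np.set_printoptions(precision=1,suppress=True)
for u,v in [(250,275),(248,290),(240,245),(320,225),(330,285),(500,210),(300,210),(300,100),(250,30)]:
    print(u,v,D[v,u],P[v,u])
for n,l in [('scene',[(375,262),(225,165),(270,210),(210,285)]),('side',[(290,310),(240,200),(300,215),(385,203)])]:
    D=np.load(f'pics/{n}0.npy');P=cloud(n,D)
    for u,v in l: print(n,u,v,D[v,u],P[v,u])
E
```

```text
250 275 221.0443 [505.  -31.1 170.9]
248 290 218.90164 [503.7 -40.4 175.7]
240 245 264.79263 [493.1 -26.9 124.2]
320 225 234.32405 [554.7  -1.9 148.9]
330 285 230.21336 [562.  -42.7 164.6]
500 210 257.49796 [733.3   3.4 123.2]
300 210 256.8022 [541.6   2.8 124.2]
300 100 351.4382 [548.8  98.4  -0.9]
250 30 328.25375 [492.1 182.1  -0.3]
scene 375 262 1272.9415 [433.  292.5   8. ]
scene 225 165 1489.3131 [ 466.  -317.4   52.5]
scene 270 210 1259.7599 [559.  -16.4 122.4]
scene 210 285 1088.713 [851.2  40.6 127. ]
side 290 310 1026.9094 [ 460.2 -346.7   48.1]
side 240 200 1632.534 [453.5 343.5   8.1]
side 300 215 1283.7582 [579.2 -31.  124. ]
side 385 203 1385.7203 [878.9   5.3 105.3]
```

View pics/sc_crop.png

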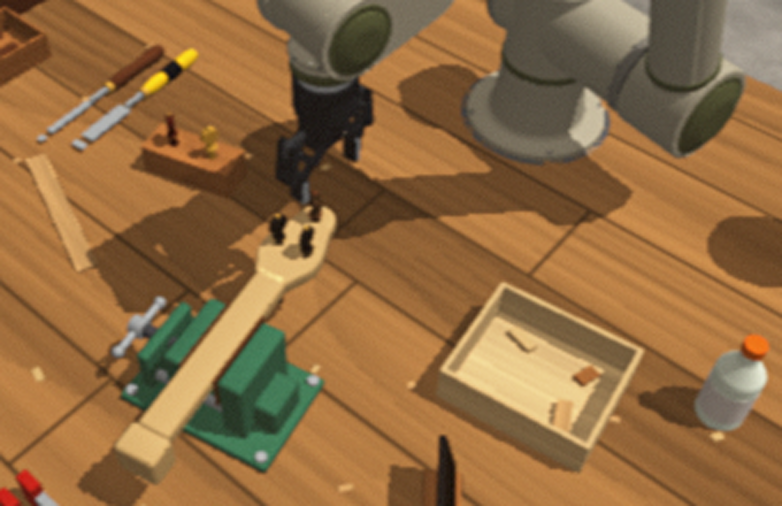

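View pics/si_crop.png

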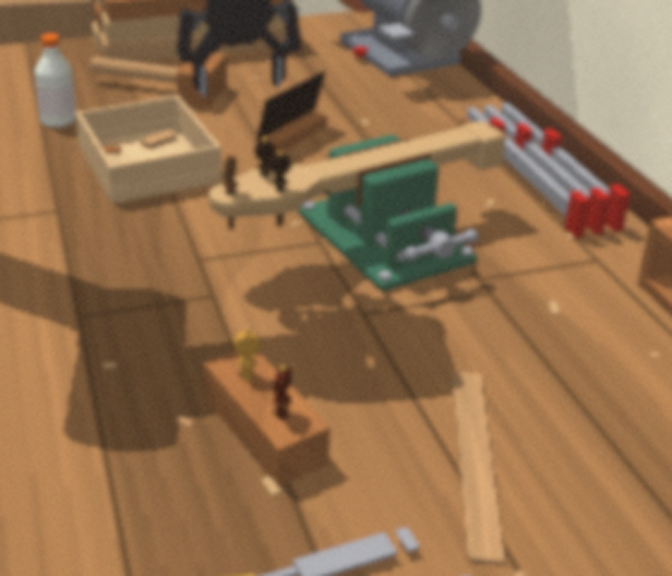

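```bash
python3 - <<'E'
from h import *
np.set_printoptions(precision=1,suppress=True)
T=toolT([524.745,.05,230.716],[-179.926,-.0146,90.0025])
D=np.load('pics/wrist0.npy');P=cloud('wrist',D,T);im=cv2.imread('pics/wrist0.png')
# neck face plane
hsv=cv2.cvtColor(im,cv2.COLOR_BGR2HSV)
m=(P[...,2]>110)&(P[...,2]<132)&(P[...,1]>-80)
print('face z',np.median(P[m][:,2]))
q=P[m&(P[...,2]>118)]
# neck strip edges  x>620
for x in range(490,760,15):
    s=q[abs(q[:,0]-x)<4]
    if len(s): print(x,len(s),np.percentile(s[:,1],[1,50,99]), 'z',np.median(s[:,2]))
hi=(P[...,2]>136)&(P[...,2]<185)
n,l,st,c=cv2.connectedComponentsWithStats(hi.astype(np.uint8))
for i in range(1,n):
    if st[i,4]>60:
        p=P[l==i]; print(st[i],p.mean(0),p.min(0),p.max(0))
cr=cv2.resize(im[180:320,200:380],None,fx=4,fy=4,interpolation=cv2.INTER_CUBIC);cv2.imwrite('pics/wcrop.png',cr)
E
```

```text
face z 123.60043876297719
490 411 [-59.3 -32.4 -14.7] z 123.90953906366283
505 350 [-64.5 -23.2  -8.5] z 123.84743989142594
520 678 [-64.3 -29.8  -1.5] z 123.86389280074316
535 793 [-64.5 -25.9   6.7] z 123.94071835262147
550 548 [-66.5 -38.5  13.8] z 123.96250555263413
565 400 [-42.4   1.1  16.5] z 124.01363327196087
580 791 [-56.8 -19.   15.2] z 123.95027720554879
595 695 [-57.1 -20.3  10.1] z 124.0221175334676
610 510 [-44.1 -17.1   6.4] z 124.0021498382115
625 423 [-34.2 -10.7   8.2] z 123.86004303236959
640 414 [-31.3  -8.3  11.4] z 123.90153878490493
655 387 [-28.4  -5.4  14.1] z 123.90761372780796
670 545 [-26.9   6.6  50.2] z 123.5300314210391
685 633 [-48.7   5.1  55. ] z 123.10943061982653
700 576 [-46.5   6.3  56.7] z 123.17326978654921
715 552 [-43.7   9.9  59.4] z 123.06309862578878
730 514 [-40.7  13.2  63.8] z 123.01839532449046
745 470 [-37.6  15.4  66.4] z 123.22941643107981
[ 302  215   39   37 1058] [553.5  -4.5 161.3] [540.8 -15.3 136. ] [567.7   2.1 177.2]
[234 255  28  42 750] [502.7 -35.3 162. ] [492.  -50.4 136. ] [512.2 -26.  177.6]
[ 311  265   38   38 1060] [562.1 -45.  159.6] [549.1 -54.1 136. ] [576.9 -39.2 177.5]
```

View pics/wcrop.png

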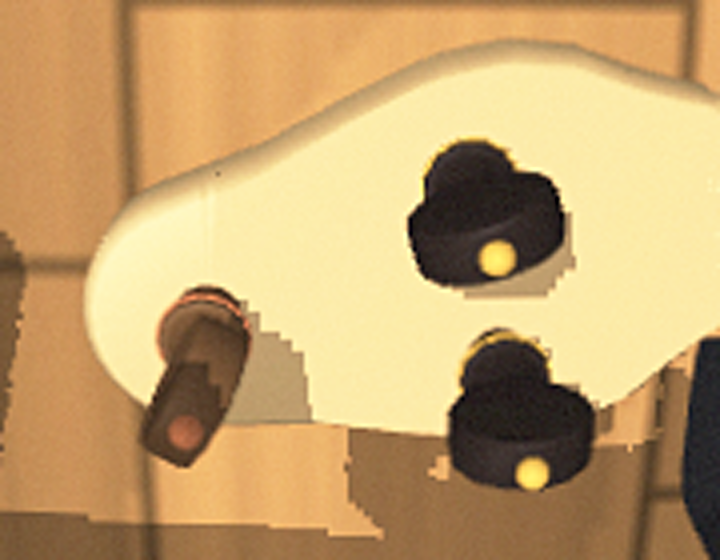

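```bash
python3 - <<'E'
from h import *
np.set_printoptions(precision=1,suppress=True)
R=[180,0,90]
r.goto([503,-103,235],R)
shot('wrist','w_old')
r.goto([462,-345-68,160],R)
shot('wrist','w_blk')
r.goto([443,250,250],R)
shot('wrist','w_box')
print(sensors.current_time(),sensors.current_tool_pos())
E
```

```text
4.4083 [443.4 249.5 249.9]
```

```bash
python3 - <<'E'
import cv2
cv2.imwrite('pics/cmb.png',cv2.vconcat([cv2.hconcat([cv2.imread(f'pics/{a}.png')[:,:400] if 0 else cv2.resize(cv2.imread(f'pics/{a}.png'),(400,300)) for a in p]) for p in [('w_old','w_blk'),('w_box','w_box')]]))
E
```

```text
(no output)
```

View pics/cmb.png

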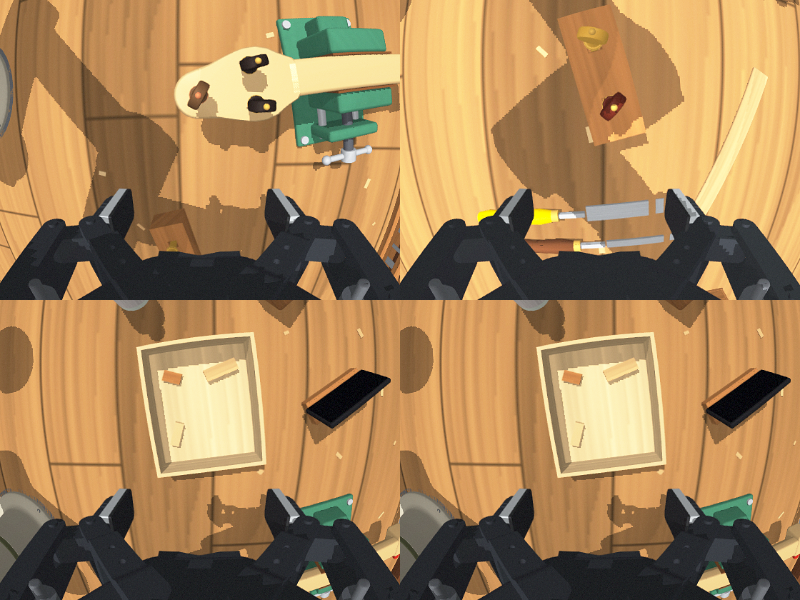

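```bash
cat > an.py <<'E'
from h import *
np.set_printoptions(precision=2,suppress=True)
def comps(tag,zlo,zhi,minA=80):
    z=np.load(f'pics/{tag}.npz');P=cloud('wrist',z['D'],z['T']);p=z['p']
    hi=(P[...,2]>zlo)&(P[...,2]<zhi)
    n,l,st,c=cv2.connectedComponentsWithStats(hi.astype(np.uint8))
    out=[]
    for i in range(1,n):
        if st[i,4]<minA: continue
        q=P[l==i]; (cx,cy),(w,h),a=cv2.minAreaRect(q[:,:2].astype(np.float32))
        if w<h: w,h=h,w; a+=90
        a=(a+90)%180-90
        s=q[q[:,2]>q[:,2].max()-1.5]
        out.append((st[i],np.array([cx,cy]),w,h,a,q[:,2].max(),s.mean(0),p[l==i].mean(0)))
    return out
def show(tag,lo,hi):
    for o in comps(tag,lo,hi): print(tag,o[0],'c',o[1],'wh %.1f %.1f ang %.1f top %.1f'%o[2:6],'topc',o[6],'bgr',o[7].round())
E
python3 - <<'E'
from an import *
show('w_old',160,185); show('w_blk',90,115)
z=np.load('pics/w_old.npz')
cv2.imwrite('pics/wo.png',cv2.resize(z['p'][60:180,220:420],None,fx=4,fy=4,interpolation=cv2.INTER_CUBIC))
P=cloud('wrist',z['D'],z['T'])
q=P[(P[...,2]>118)&(P[...,2]<130)]
for x in range(620,650,10):
    s=q[abs(q[:,0]-x)<4]; print(x,np.percentile(s[:,1],[1,99]).mean(),np.median(s[:,2]))
z=np.load('pics/w_blk.npz')
cv2.imwrite('pics/wb.png',cv2.resize(z['p'][10:210,210:360],None,fx=3,fy=3,interpolation=cv2.INTER_CUBIC))
P=cloud('wrist',z['D'],z['T'])
m=(P[...,2]>42)&(P[...,2]<56); n,l,st,c=cv2.connectedComponentsWithStats(m.astype(np.uint8)); i=1+st[1:,4].argmax()
q=P[l==i]; print('block',cv2.minAreaRect(q[:,:2].astype(np.float32)),np.median(q[:,2]))
z=np.load('pics/w_box.npz')
P=cloud('wrist',z['D'],z['T'])
m=(P[...,2]>54)&(P[...,2]<64)&(P[...,1]>150); n,l,st,c=cv2.connectedComponentsWithStats(m.astype(np.uint8)); i=1+st[1:,4].argmax()
q=P[l==i]; print('box',cv2.minAreaRect(q[:,:2].astype(np.float32)),np.median(q[:,2]))
m=(P[...,2]>20)&(P[...,2]<64)&(P[...,1]>150); print(P[m].max(0))
E
```

```text
w_old [336  75  41  24 649] c [553.87  -7.56] wh 26.7 11.4 ang 17.5 top 178.1 topc [554.21  -7.01 177.19] bgr [44. 59. 72.]
w_old [262 113  32  41 702] c [502.02 -39.58] wh 27.6 11.2 ang 61.5 top 177.5 topc [502.24 -39.57 176.66] bgr [ 62.  94. 134.]
w_old [348 140  39  18 640] c [562.51 -48.41] wh 26.4 11.3 ang 1.8 top 177.9 topc [562.72 -48.77 176.87] bgr [45. 61. 74.]
w_blk [248  37  44  25 823] c [ 456.88 -293.01] wh 27.6 11.6 ang -11.8 top 110.1 topc [ 456.63 -293.07  108.9 ] bgr [ 64. 150. 197.]
w_blk [280 128  37  41 764] c [ 475.43 -358.1 ] wh 27.8 11.3 ang 52.0 top 109.4 topc [ 475.47 -358.05  108.54] bgr [ 41.  64. 120.]
620 -15.792772228198388 124.07693829010427
630 -13.121842916721649 124.08417831219265
640 -11.00242639423971 124.11051027952487
block ((466.1870422363281, -325.41192626953125), (60.74091339111328, 150.92208862304688), 15.860917091369629) 49.126628775328456
box ((450.12603759765625, 295.83807373046875), (171.06854248046875, 200.8386993408203), 7.320278167724609) 58.94595683837153
[749.25 477.48  63.99]
```

View pics/wo.png

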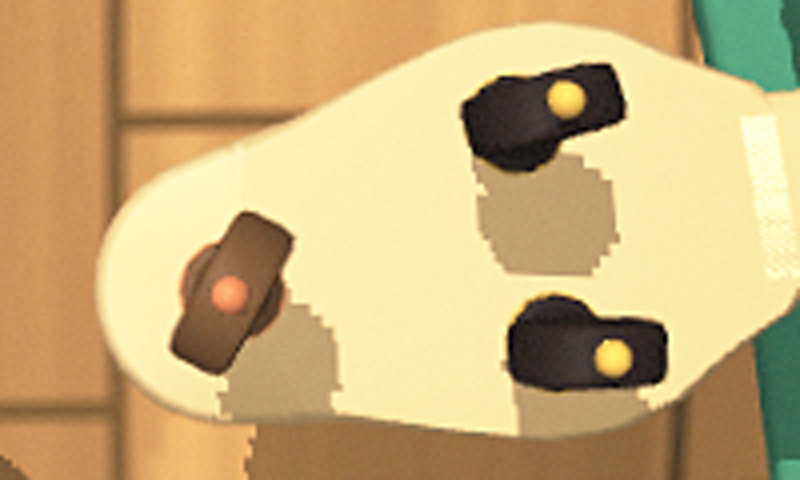

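View pics/wb.png

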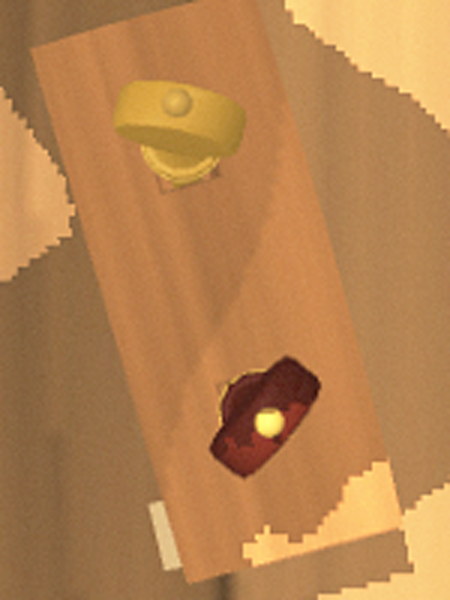

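```bash
python3 - <<'E'
from h import *
np.set_printoptions(precision=2,suppress=True)
R=[180,0,61.5]
for y in (61.5,100,20,12,-33,57): print(y,np.array(planner.inverse_kinematics([502,-39.7,143],[180,0,y])))
r.goto([502,-39.7,240],R); command_gripper(40)
shot('wrist','w_pre')
print(r.move_linear([502,-39.7,143.5],R,100,force_limit=15), sensors.current_tool_pos(), sensors.current_wrist_force())
shot('side','s_pre'); shot('wrist','w_pre2')
command_gripper(5)
print(sensors.current_opening(),sensors.current_wrist_force(),sensors.current_ft_torque(),sensors.current_tool_pos(),sensors.current_eef_rot(),sensors.current_time())
shot('side','s_g')
E
python3 - <<'E'
import cv2
a=cv2.imread('pics/w_pre2.png');b=cv2.imread('pics/s_g.png')
cv2.imwrite('pics/c1.png',cv2.vconcat([cv2.resize(a,(400,300)),cv2.resize(b[130:280,200:400],(400,300),interpolation=cv2.INTER_CUBIC)]))
E
```

```text
61.5 [-17.87  20.4   96.46  -0.    63.14  10.63]
100 [-17.87  20.4   96.46   0.    63.14 -27.87]
20 [-17.87  20.4   96.46  -0.    63.14  52.13]
12 [-17.87  20.4   96.46  -0.    63.14  60.13]
-33 [-17.87  20.4   96.46  -0.    63.14 105.13]
57 [-17.87  20.4   96.46  -0.    63.14  15.13]
False [502.32 -39.77 144.08] [0.65 0.22 0.32]
9.864201446351295 [ 1.32 -0.72 -0.75] [-0.06 -0.26 -0.06] [502.17 -39.74 143.56] [179.97  -0.01  61.5 ] 7.6833
```

View pics/c1.png

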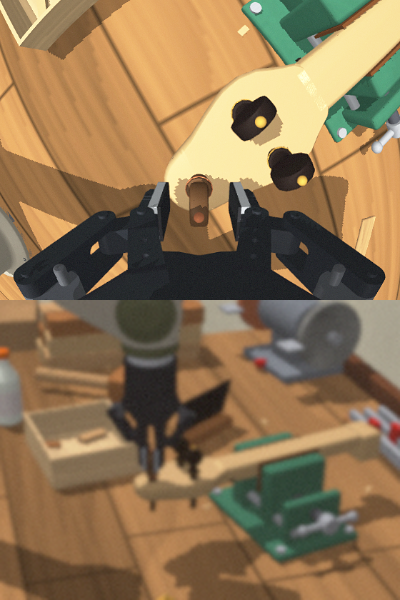

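```bash
python3 - <<'E'
from h import *
np.set_printoptions(precision=2,suppress=True)
def st(s=''): print(s,sensors.current_tool_pos(),sensors.current_eef_rot()[2],'F',sensors.current_wrist_force(),'M',sensors.current_ft_torque()[2],'t %.2f'%sensors.current_time())
z0=143.5
for dz in (0.3,0.6,0.9):
    h=r.move_linear([502,-39.7,z0+dz],None,2,force_limit=9); st((dz,h))
    if h or sensors.current_wrist_force()[2]<-7: break
E
```

```text
(0.3, False) [502.1  -39.75 143.54] 61.49663577937306 F [ 4.15 -0.29 -6.49] M -0.09277862925849477 t 7.98
(0.6, False) [502.01 -39.73 143.56] 61.49627466616866 F [  4.55  -1.68 -11.27] M -0.061509878074677726 t 8.23
```

```bash
cat > st.py <<'E'
from h import *
np.set_printoptions(precision=2,suppress=True)
def st(s=''):
    F=sensors.current_wrist_force(); print(s,sensors.current_tool_pos(),'%.1f'%sensors.current_eef_rot()[2],'F',F,'M %.2f'%sensors.current_ft_torque()[2],'t %.2f'%sensors.current_time()); return F
E
python3 - <<'E'
from st import *
r.move_linear([502,-39.7,144.3],[180,0,76],1.0);st('a')
r.move_linear([502,-39.7,144.9],[180,0,91],1.5);st('b')
E
```

```text
a [501.91 -39.67 143.86] 75.8 F [  4.42  -1.01 -10.82] M 0.12 t 8.63
b [501.82 -39.66 144.23] 90.9 F [  4.95  -1.02 -13.43] M 0.23 t 9.04
```

```bash
cat > tw.py <<'E'
from st import *
import sys
def run(zc,yaw,d,n):
    x,y=502,-39.7
    for i in range(n):
        F=sensors.current_wrist_force()[2]
        if F<-17: print('high force',F); zc-=0.3
        dz=float(np.clip(0.45+(F+11.5)*0.06,0.05,1.2))
        ny=yaw+d*22
        if ny>110 or ny<14: d=-d; ny=yaw+d*22
        yaw=ny; zc+=dz
        r.move_linear([x,y,zc],[180,0,yaw],dz/0.22)
        st('%.2f %d dz%.2f'%(zc,yaw,dz))
    return zc,yaw,d
E
python3 - <<'E'
from tw import *
print(run(144.9,91,-1,8))
E
```

```text
145.23 69 dz0.33 [501.89 -39.67 144.75] 68.8 F [  5.67  -1.5  -12.02] M -0.06 t 9.57
145.65 47 dz0.42 [501.86 -39.63 145.2 ] 47.0 F [  5.08  -1.36 -14.13] M -0.09 t 10.11
145.95 25 dz0.29 [501.89 -39.68 145.71] 25.2 F [  4.08  -0.86 -12.45] M -0.15 t 10.64
146.34 47 dz0.39 [501.87 -39.67 146.2 ] 46.9 F [  3.94  -1.33 -13.47] M 0.15 t 11.18
146.67 69 dz0.33 [501.91 -39.71 146.67] 68.8 F [  3.91  -1.23 -12.64] M 0.14 t 11.71
147.05 91 dz0.38 [501.94 -39.69 147.14] 90.8 F [  1.9   -2.19 -11.18] M 0.11 t 12.24
147.52 69 dz0.47 [501.98 -39.66 147.65] 69.0 F [  1.32  -1.44 -10.03] M -0.09 t 12.78
148.06 47 dz0.54 [501.97 -39.7  148.1 ] 47.2 F [ 2.4  -1.28 -8.93] M -0.08 t 13.31
(148.05923573714745, 47, -1)
```

```bash
python3 - <<'E'
from tw import *
p,D,T=shot('wrist','w_tw')
P=cloud('wrist',D,T)
q=P[(abs(P[...,0]-600)<25)&(abs(P[...,1]+19)<18)&(P[...,2]>100)]; print(len(q),np.median(q[:,2]))
shot('side','s_tw')
print(run(148.06,47,-1,8))
E
python3 - <<'E'
import cv2
a=cv2.imread('pics/w_tw.png');b=cv2.imread('pics/s_tw.png')
cv2.imwrite('pics/c2.png',cv2.vconcat([cv2.resize(a[100:400],(560,300)),cv2.resize(b[170:245,240:380],(560,300),interpolation=cv2.INTER_CUBIC)]))
E
```

```text
5880 124.11132714823185
148.67 25 dz0.61 [501.99 -39.71 148.62] 25.2 F [  1.94  -1.71 -10.4 ] M -0.04 t 13.94
149.18 47 dz0.52 [501.98 -39.69 149.17] 46.9 F [ 2.37 -1.29 -9.78] M 0.05 t 14.47
149.74 69 dz0.55 [501.96 -39.68 149.79] 68.8 F [ 2.14 -1.35 -8.67] M 0.01 t 15.01
150.36 91 dz0.62 [502.02 -39.69 150.6 ] 90.8 F [ 0.62 -0.8  -5.47] M 0.03 t 15.54
151.17 69 dz0.81 [502.05 -39.7  151.37] 69.1 F [ 0.01 -0.17 -3.6 ] M -0.03 t 16.07
152.09 47 dz0.92 [502.03 -39.68 152.16] 47.2 F [ 1.6   0.08 -5.42] M -0.01 t 16.61
152.91 25 dz0.82 [502.07 -39.71 153.04] 25.2 F [ 0.29 -1.15 -3.43] M -0.03 t 17.14
153.84 47 dz0.93 [502.09 -39.71 154.03] 46.9 F [ 1.69  0.1  -1.82] M -0.04 t 17.68
(153.8431464165282, 47, 1)
```

View pics/c2.png

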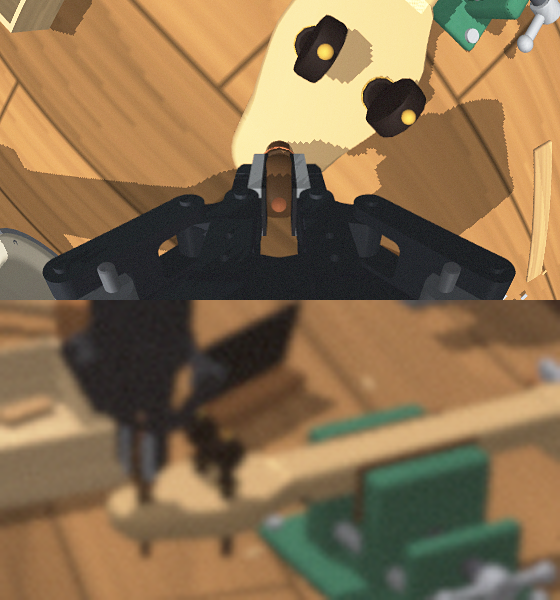

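```bash
python3 - <<'E'
from tw import *
run(153.84,47,1,4)
p=sensors.current_tool_pos(); yaw=sensors.current_eef_rot()[2]
print(r.move_linear([502,-39.7,p[2]+6],None,15,force_limit=12)); st()
E
```

```text
154.87 69 dz1.03 [502.05 -39.73 154.94] 68.8 F [ 0.33 -0.13 -2.26] M 0.04 t 18.21
155.88 91 dz1.00 [502.04 -39.7  155.98] 90.8 F [ 1.04 -0.45 -2.32] M -0.02 t 18.74
156.88 69 dz1.00 [502.06 -39.71 156.98] 69.1 F [-0.2  -0.05 -0.4 ] M 0.03 t 19.27
157.99 47 dz1.12 [502.03 -39.7  158.01] 47.2 F [ 1.15  0.19 -0.5 ] M 0.03 t 19.81
False
 [501.96 -39.71 164.06] 47.0 F [-0.3   0.52 -0.26] M -0.02 t 20.36
```

```bash
python3 - <<'E'
from tw import *
# feasibility
a=np.radians(7.3); ex=np.array([np.cos(a),np.sin(a),0]); ey=np.array([-ex[1],ex[0],0])
c=np.array([450.1,295.8,0]); tip=c-45*ey+np.array([0,0,22])
pt=tip+70.5*(np.sin(np.radians(35))*ey+np.array([0,0,np.cos(np.radians(35))]))
print('tcp',pt, planner.inverse_kinematics(list(pt),[180,35,97.3]),planner.inverse_kinematics(list(pt+[0,0,140]),[180,35,97.3]))
print(r.move_linear([502,-39.7,235],None,120,force_limit=15)); st(); r.sleep(0.1)
shot('side','s_out'); shot('wrist','w_out')
E
python3 - <<'E'
import cv2
a=cv2.imread('pics/w_out.png');b=cv2.imread('pics/s_out.png')
cv2.imwrite('pics/c3.png',cv2.vconcat([cv2.resize(a[100:400],(560,300)),cv2.resize(b[100:250,180:460],(560,300),interpolation=cv2.INTER_CUBIC)]))
E
```

```text
tcp [450.68 291.27  79.75] [ 34.38  40.86  81.25 -31.52  77.62  39.46] [ 34.38  31.78  73.99 -30.72  91.65  30.99]
False
 [501.66 -39.59 234.24] 47.0 F [ 1.15  0.34 -0.66] M 0.00 t 21.10
```

View pics/c3.png

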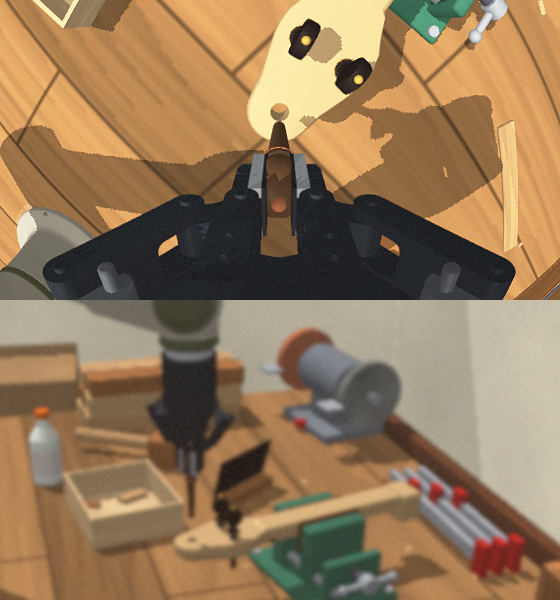

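```bash
python3 - <<'E'
from tw import *
z=np.load('pics/w_out.npz'); T=z['T']
cr=z['p'][190:235,255:305]; cv2.imwrite('pics/hole.png',cv2.resize(cr,None,fx=12,fy=12,interpolation=cv2.INTER_NEAREST))
P=cloud('wrist',z['D'],T); print('face',np.nanmedian(P[180:195,270:290,2]), onplane('wrist',280.,212.,124.,T))
R=[180,35,97.3]; pt=np.array([450.68,291.27,79.75])
r.goto(list(pt+[0,0,150]),R); st()
print(r.move_linear(list(pt+[0,0,0]),R,150,force_limit=10)); st()
shot('wrist','w_bx'); shot('side','s_bx')
command_gripper(40); st()
shot('wrist','w_bx2')
Rm=Ro.from_euler('xyz',R,degrees=True).as_matrix(); p=np.array(sensors.current_tool_pos())
r.move_linear(list(p-Rm[:,2]*120),R,200); 
shot('side','s_bx2');shot('wrist','w_bx3');shot('scene','sc_bx3');st()
E
python3 - <<'E'
import cv2
f=lambda n:cv2.imread(f'pics/{n}.png')
cv2.imwrite('pics/c4.png',cv2.vconcat([cv2.hconcat([cv2.resize(f('w_bx'),(400,300)),cv2.resize(f('w_bx2'),(400,300))]),cv2.hconcat([cv2.resize(f('w_bx3'),(400,300)),cv2.resize(f('sc_bx3')[200:320,310:470],(400,300))])]))
E
```

```text
face 124.08902415094279 [502.42 -40.29 124.  ]
 [451.27 290.28 229.86] 97.2 F [1.39 0.02 0.25] M -0.00 t 22.60
False
 [451.13 291.48  80.64] 97.2 F [ 0.71  0.45 -0.26] M -0.01 t 23.75
 [450.69 291.28  79.82] 97.3 F [ 0.26 -0.5   0.17] M -0.02 t 24.25
 [441.83 358.73 177.03] 97.3 F [-0.13 -0.24  0.33] M -0.02 t 25.20
```

View pics/c4.png

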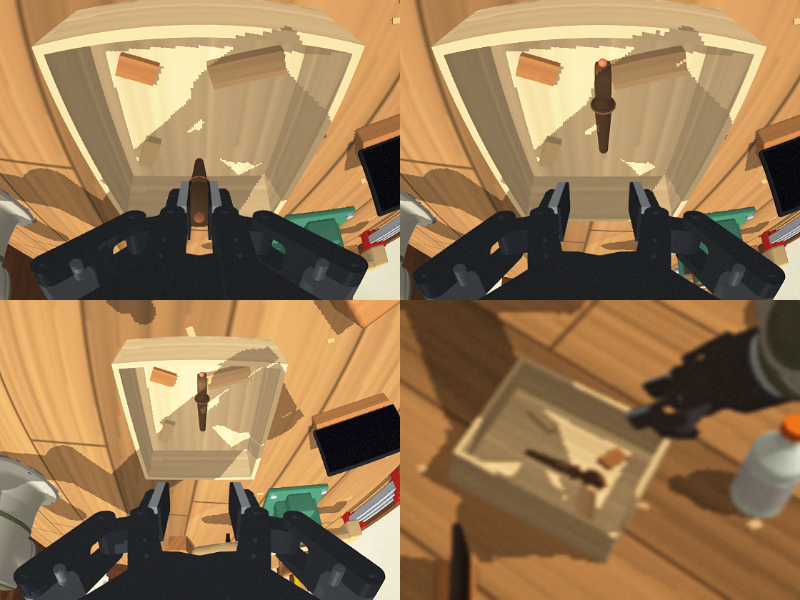

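View pics/hole.png

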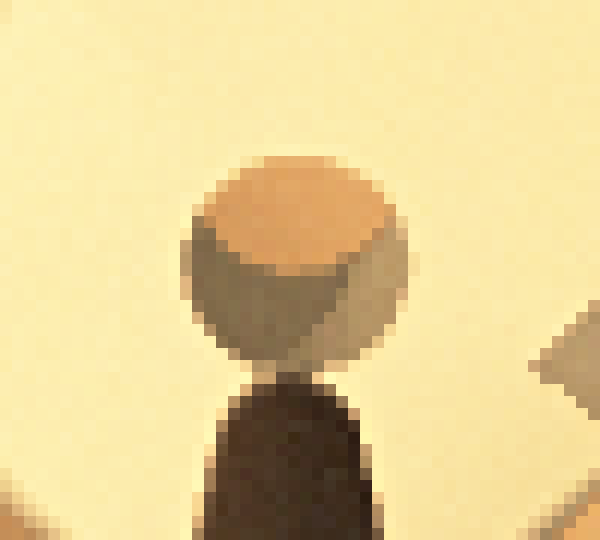

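```bash
python3 - <<'E'
from tw import *
z=np.load('pics/w_bx3.npz'); P=cloud('wrist',z['D'],z['T']); p=z['p'].astype(int)
a=np.radians(7.3); ex=np.array([np.cos(a),np.sin(a)]); c=np.array([450.1,295.8])
m=(P[...,2]>8)&(P[...,2]<50)&(p.sum(2)<260)
L=P[...,:2]-c; lx=L@ex; ly=L@np.array([-ex[1],ex[0]])
m&=(abs(lx)<70)&(abs(ly)<90)
n,l,s,_=cv2.connectedComponentsWithStats(m.astype(np.uint8))
for i in range(1,n):
    if s[i,4]>60: print(s[i],'lx',lx[l==i].min(),lx[l==i].max(),'ly',ly[l==i].min(),ly[l==i].max())
r.goto([460,60,300],[180,0,60])
x,y=456.8,-293.0;R=[180,0,-11.8]
r.goto([x,y,180],R); 
print(r.move_linear([x,y,75.5],R,120,force_limit=12)); st()
shot('wrist','w_ng')
command_gripper(5); st(); print(sensors.current_opening())
r.move_linear([x,y,160],R,100)
r.goto([502.1,-39.9,225],[180,0,12]);st()
shot('side','s_n');shot('wrist','w_n');shot('scene','sc_n')
E
python3 - <<'E'
import cv2
f=lambda n:cv2.imread(f'pics/{n}.png')
cv2.imwrite('pics/c5.png',cv2.vconcat([cv2.hconcat([cv2.resize(f('w_ng'),(400,300)),cv2.resize(f('w_n'),(400,300))]),cv2.hconcat([cv2.resize(f('s_n')[130:265,200:380],(400,300)),cv2.resize(f('sc_n')[120:255,180:360],(400,300))])]))
E
```

```text
[273 120  20  64 648] lx -5.6131231974081945 11.598731035970957 ly -41.037386249433666 51.206331906934764
False
 [ 457.15 -293.24   76.21] -11.8 F [-0.44  0.38 -0.14] M -0.04 t 28.88
 [ 456.99 -293.18   75.98] -11.8 F [-0.28 -0.29  3.97] M -0.03 t 29.30
9.974806315091087
 [502.04 -40.78 224.5 ] 11.9 F [-0.75 -0.47 -0.83] M -0.02 t 31.32
```

View pics/c5.png

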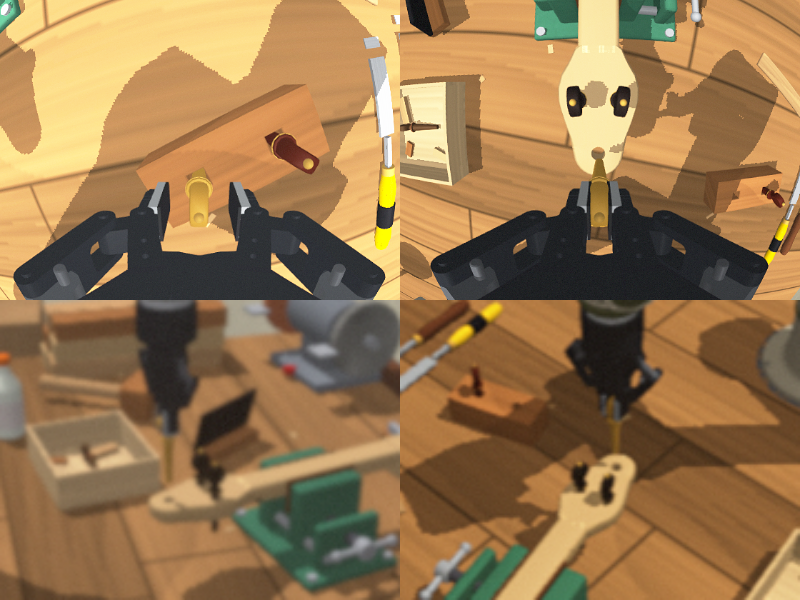

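```bash
python3 - <<'E'
from tw import *
R=[180,0,12]
print(r.move_linear([502.1,-39.9,154],R,80,force_limit=8)); F=st()
zc=154
while zc>142.8:
    zc-=1; r.move_linear([502.1,-39.9,zc],R,10,force_limit=14); F=st(zc)
    if F[2]>13: break
shot('side','s_in');shot('wrist','w_in')
E
python3 - <<'E'
import cv2
f=lambda n:cv2.imread(f'pics/{n}.png')
cv2.imwrite('pics/c6.png',cv2.hconcat([cv2.resize(f('w_in'),(400,300)),cv2.resize(f('s_in')[160:235,240:340],(400,300),interpolation=cv2.INTER_CUBIC)]))
E
```

```text
False
 [502.14 -39.89 154.24] 12.0 F [ 1.16  0.47 -1.33] M 0.03 t 32.52
153 [502.19 -39.9  153.24] 12.0 F [0.77 0.86 1.38] M -0.04 t 32.77
152 [502.19 -39.9  152.06] 12.0 F [1.36 0.69 0.67] M 0.04 t 33.02
151 [502.16 -39.92 150.98] 12.0 F [1.6  0.76 1.05] M 0.01 t 33.27
150 [502.2  -39.91 150.08] 12.0 F [0.88 0.07 2.98] M -0.01 t 33.52
149 [502.23 -39.91 149.2 ] 12.0 F [0.87 1.05 3.89] M -0.02 t 33.77
148 [502.24 -39.89 148.23] 12.0 F [1.   1.59 5.29] M -0.05 t 34.02
147 [502.26 -39.9  147.43] 12.0 F [0.74 1.19 7.65] M 0.03 t 34.27
146 [502.28 -39.92 146.54] 12.0 F [-0.32  2.1   8.08] M 0.10 t 34.52
145 [502.29 -39.92 145.6 ] 12.0 F [-0.45  1.81  8.94] M 0.07 t 34.77
144 [502.3  -39.9  144.73] 12.0 F [-1.89  1.89 10.52] M -0.00 t 35.02
143 [502.36 -39.9  144.13] 12.0 F [-1.66  1.15 13.29] M -0.05 t 35.27
```

View pics/c6.png

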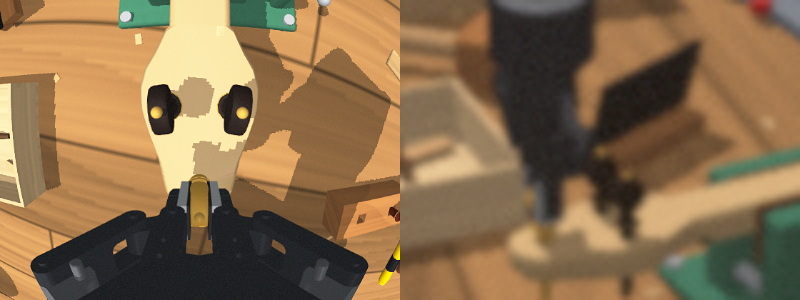

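```bash
python3 - <<'E'
from tw import *
c=[502.1,-39.9]
r.move_linear(c+[143.8],[180,0,12],5); r.sleep(0.3); st()
for y in (27,42,59): r.move_linear(c+[143.8+0.1*(y!=42)],[180,0,y],0.3); st(y)
r.sleep(0.2); print(sensors.current_eef_rot())
for y in (42,27,12): r.move_linear(c+[143.8+0.1*(y!=27)],[180,0,y],0.3); st(y)
r.sleep(0.2); st()
E
```

```text
[502.27 -39.9  144.19] 12.0 F [0.02 2.53 8.13] M 0.02 t 35.98
27 [502.21 -39.86 144.  ] 26.8 F [0.29 1.53 4.19] M 0.10 t 36.38
42 [502.18 -39.83 143.83] 41.7 F [0.1  2.21 4.38] M 0.10 t 36.79
59 [502.13 -39.83 143.75] 58.7 F [2.04 2.4  1.68] M 0.08 t 37.24
[-179.99   -0.01   58.88]
42 [502.06 -39.87 143.72] 42.1 F [2.67 2.89 0.1 ] M -0.06 t 37.89
27 [502.1  -39.9  143.73] 27.2 F [3.55 2.01 0.07] M -0.07 t 38.30
12 [502.09 -39.91 143.79] 12.3 F [ 3.09  1.83 -1.82] M -0.10 t 38.71
 [502.08 -39.9  143.79] 12.1 F [ 3.57  1.39 -1.36] M -0.09 t 38.91
```

```bash
python3 - <<'E'
from tw import *
from an import *
command_gripper(36); st()
r.move_linear([502.1,-39.9,240],[180,0,12],150)
r.goto([503,-103,235],[180,0,90])
shot('wrist','w_fin'); show('w_fin',160,190)
z=np.load('pics/w_fin.npz'); P=cloud('wrist',z['D'],z['T'])
q=P[(abs(P[...,0]-600)<20)&(abs(P[...,1]+19)<15)&(P[...,2]>100)]; print('face',np.median(q[:,2]))
shot('side','s_fin');shot('scene','sc_fin');print(sensors.current_time(),sensors.current_wrist_force())
f=lambda n:cv2.imread(f'pics/{n}.png')
cv2.imwrite('pics/c7.png',cv2.vconcat([cv2.hconcat([cv2.resize(f('w_fin')[50:200,220:420],(400,300)),cv2.resize(f('s_fin')[160:235,240:340],(400,300),interpolation=cv2.INTER_CUBIC)]),cv2.hconcat([cv2.resize(f('sc_fin'),(400,300)),cv2.resize(f('s_fin'),(400,300))])]))
E
```

```text
[501.92 -40.03 143.91] 12.0 F [-0.26  0.2   0.5 ] M 0.01 t 39.27
w_fin [336  76  41  24 649] c [553.81  -7.71] wh 26.6 11.3 ang 17.4 top 177.8 topc [554.69  -7.3  176.89] bgr [44. 59. 72.]
w_fin [257 123  42  23 693] c [501.98 -39.67] wh 27.8 11.3 ang 11.0 top 177.7 topc [502.1  -39.8  176.75] bgr [ 78. 192. 233.]
w_fin [348 141  39  18 640] c [562.34 -48.41] wh 26.3 11.3 ang 1.7 top 177.4 topc [562.78 -48.55 176.42] bgr [45. 60. 73.]
face 124.18845664759834
41.5417 [ 0.32  0.99 -0.22]
```

View pics/c7.png

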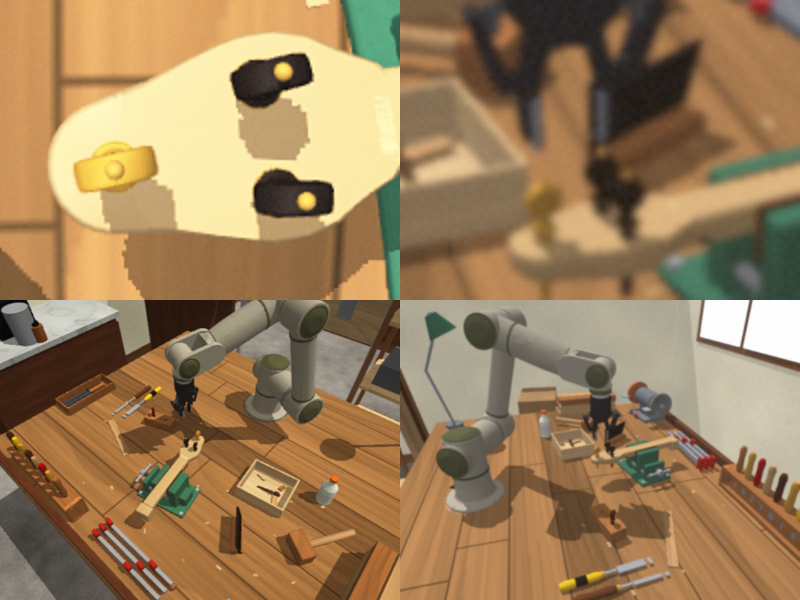

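The yellow peg stands in the head at about (115,168) in the top-left close-up. It is in line with the neck and level with its neighbours (tops 177.7 against 177.8 and 177.4 mm). The old peg lies in the box and nothing else appears to have moved, so I am handing in.

```bash
python3 - <<'E'
from bench import order
order.finish_job()
E
```

```text
the job is handed in; nothing more can be done
```

The job is done and was handed in at about 41.5 s of the 72 s allowed; the system gives no verdict.

- **Old peg:** I twisted it back and forth while drawing it up, with a pull of about 9–14 N at first that fell as it loosened. The neck's top face measured 124.1 mm before, 124.1 mm partway through the twisting and 124.2 mm at the end, so it was not dragged up. I then let the peg down, tilted, in the offcut box. It lies well inside, about 52 mm or less from the centre along the long side and 12 mm or less across.
- **New peg:** I pressed it in with about 13 N, turned it 47° and back, and released it.
    - **Position:** it sits within about 0.5 mm of where I measured the hole.
    - **Height:** by the tool height the collar is about 8 mm above the wood. Its top is level with the two ebony pegs to within 0.3 mm.
    - **Alignment:** its thumb-piece is at 11° against the neck's 12°.
- **Other things:** the ebony pegs' measured angles changed by no more than 0.1°. In the last pictures the spare peg and the bench things look unmoved; I checked those by eye only.

No check failed. The camera heights differ from the stated ones by about 1 mm (wood face 124 mm instead of 125 mm), which is within the calibration.

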